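# Stand the fallen recipe card back up at the coffee bar

### The job

The orange recipe-card stand has been knocked onto its back on the coffee counter. Without picking it up, push its foot over with the fingertips so that it stands upright again, and only then push it across the counter until its back is flush against the wooden rail, in the free space between the things already standing there. Leave everything else where it is.

Things in the scene. Friction and masses are not known exactly. Their poses are not given: they have to be found in the camera images.
- stand: orange recipe-card stand, L-shaped from the side: dark wood foot 70 deep x 120 wide x 18 mm, and on its back edge a card plate 5 mm thick, 120 wide, up to 110 mm high (white cup picture in front). Origin: centre of the foot's underside; z up along the card, -x out of its front, y along its width. 0.4 kg, mostly the foot; centre of mass 30 mm before the back edge, 18 mm over the underside
- stand_back (a point): middle of the back lower edge of the stand's foot, 35 mm behind its origin. Lying on its back, the stand pivots on this edge: its z points level, roughly to the rail, the card lies picture up. Pushed about 30 degrees over towards the robot's side, it drops onto its foot by itself. Friction on the counter is about 0.5 to 0.7
- stand_toe (a point): middle of the front lower edge of the stand's foot, 70 mm in front of stand_back: on the counter when it stands, 70 mm up while it lies on its back. Then the foot is a wall 70 mm high, 120 mm wide; the face to push on is the foot's top face, which looks towards the rail, 18 mm from stand_back on the card's side
- rail: fixed wooden rail on the counter beyond the stand, 640 mm long, 28 mm high, 22 mm thick. Origin: bottom edge of its front face (the face towards the robot), at mid-length; x points out of the back of the rail away from the robot, y along the rail
- green_stand: bystander: a second stand of the same shape and size but green, upright near the rail about 220 mm to one side of its middle (either side), origin at the centre of its underside
- syrup: bystander: amber syrup bottle, 66 mm across, 210 mm high, near the rail on the other side, about 220 mm from its middle; origin at the centre of its underside
- pitcher: bystander: steel milk pitcher with a handle, 84 mm across, 95 mm high; origin at the centre of its underside
- cup: bystander: white cup with a handle, 72 mm across, 62 mm high; origin at the centre of its underside
- tamper: bystander: dark steel coffee tamper, 58 mm across, 90 mm high; origin at the centre of its underside
- sugar_jar: bystander: glass sugar jar with a wooden cap, 72 mm across, 100 mm high; origin at the centre of its underside
There are look-alikes about, which are no part of the job. What is shaped like the stand but pink or red is not meant.

How it is judged:
By the outcome, as a careful person would: the job done as asked, in the order asked, and still so for the second after the job is handed in, with the robot touching nothing.
It also fails if it takes over 53 s, if anything falls off the work surface, if the arm or the gripper's body presses on something with over 40 N, if the wrist force passes 120 N, or if a joint passes its speed limit or range.

### The arm

A 7-joint arm with a two-finger parallel gripper is mounted at the origin on the work surface. World frame = base frame: x ahead of the robot, y to its left, z up, the work surface at z = 0. Lengths are in m, angles in rad, forces in N, time in s.
With the tool pointing down it reaches from about 0.425 to 0.95 m from the base axis. Payload 16.7 kg.
Tool frame: the origin (TCP) lies at the very end of the fingers, on their centre line; the grasp point (between the pads) lies 19 mm behind it (env.grip_point_offset is the distance from the TCP to the grasp point, in m); z points along the fingers, y is the line along which they close (so a half turn about z gives the same grasp; the last joint's range is limited). The gripper opens to 94 mm and grips with 3 to 60 N. Pads are 16 mm wide; open, the fingers measure 119 mm over their backs; the gripper's body (75 mm by 177 mm) begins 78 mm behind the grasp point.
Start: joints at [1.097, 0.426, 0.074, 1.606, -0.034, 1.111, -0.067], TCP at [0.215, -0.64, 0.205] pointing down, gripper open.
Joint ranges: [-2.85, 2.85], [-0.5, 2.14], [-1.23, 1.37], [0.21, 2.46], [-1.02, 4.16], [0.16, 2.05], [-2.73, 2.73]. Speed limits (rad/s): [1.89, 1.89, 2.39, 2.39, 3.01, 3.01, 3.01].

### API

Orientations are given as a rotation vector (axis times angle).
In Python, from plant import env, release, grasp, vision, job, sensors gives the robot as it stands. Calls block until the motion is done:
- env.movep(position, orientation): joint-space move of the TCP to a pose.
- env.line_to(position, ori=None, speed=0.15, force_limit=None): straight line of the TCP; ori=None keeps the orientation; speed is the mean speed in m/s. With force_limit (N) it stops when the force on the tool has changed by that much, and returns True; else False.
- env.movej(angles): joint-space move.
- release() and grasp(newtons=None): open the fingers fully, or close them until they stop; newtons is the grip in N (None keeps the last).
- env.wait(seconds).
- env.ik(position, orientation): joint angles nearest the present ones, or None.
- vision.capture(name): name is "scene" or "top"; returns (picture, depth): 400x640x3 uint8, red, green, blue; 400x640 float32, m along the optical axis (not along the pixel's ray), 0 where there is no reading.
- vision.camera_params(name): a dict with "intrinsics" (3x3 intrinsics, pixels), "rvec" (rotation vector, rad) and "tvec" (3), from world to camera coordinates, as OpenCV has them. Camera axes: x right, y down, z forward; pixel columns grow to the right and rows downward; lengths in m; the calibration is good to about 2 mm. A picture is of the moment at which its call begins. camera_params takes no time and is no camera call.
A pose or a line that the arm cannot do raises env.Unreachable and nothing moves.
- job.job_done(): hands the job in; it is judged then, once.
Readings, each from a call of its own:
- sensors.get_time_s(): time.
- sensors.get_q(): joint angles.
- sensors.get_qd(): joint speeds.
- sensors.get_effort(): joint torques, N m.
- sensors.get_tcp_pos(): TCP position.
- sensors.get_tcp_rot(): TCP orientation.
- sensors.get_contact_force(): force on the tool from outside, world axes, zero at the start.
- sensors.get_moment(): the same for the moment, N m.
- sensors.get_opening(): finger opening in m.
- sensors.get_grip_force(): force on a finger pad.
Only numpy, scipy, OpenCV 4.12 (cv2) and the standard library are available. Lean on these libraries where they do the work, as an engineer would, in place of code of your own. Each camera call takes 0.05 s, during which the arm holds its last target. There are 200 camera calls.

## Working session

There is one attempt and no reset: what is moved stays moved. The work goes in short steps, each a Python script; the robot and the scene stay as the last script left them, time stands still between calls to the robot, and variables do not carry over. Pictures are saved under pics/ and viewed, at most 10 in all, crops included, and the job is handed in when it is done.

```bash
ls; mkdir -p pics; python3 - <<'E'
from plant import env, release, grasp, vision, job, sensors
import cv2, numpy as np
for n in ("scene","top"):
    p,d=vision.capture(n); cv2.imwrite(f"pics/{n}0.png",p[:,:,::-1]); np.savez(f"{n}0.npz",p=p,d=d)
    c=vision.camera_params(n); R=cv2.Rodrigues(np.array(c["rvec"]))[0]
    print(n,np.round(c["intrinsics"],1).tolist(),"pos",np.round(-R.T@np.ravel(c["tvec"]),3), "axis",R[2].round(2),(d>0).mean())
print(sensors.get_time_s(), sensors.get_tcp_rot())
E
```

```text
pics
scene [[499.2, 0.0, 322.2], [0.0, 499.2, 205.0], [0.0, 0.0, 1.0]] pos [1.073 0.553 1.076] axis [-0.46 -0.42 -0.78] 0.99612890625
top [[466.9, 0.0, 320.8], [0.0, 466.9, 210.4], [0.0, 0.0, 1.0]] pos [0.393 0.002 1.575] axis [ 0.07 -0.01 -1.  ] 0.9961015625
0.1 [-3.09943082e+00 -5.06194787e-01  4.32931226e-04]
```

View pics/scene0.png

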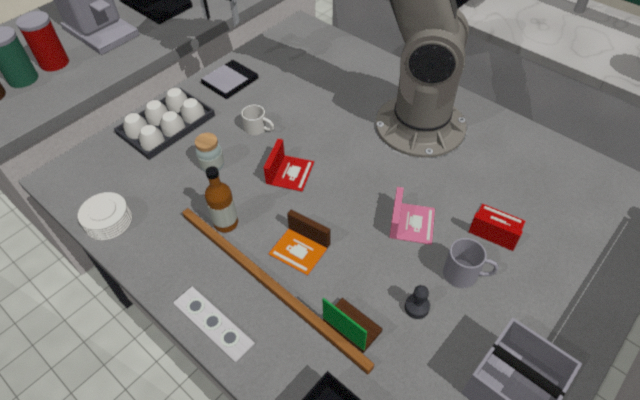

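View pics/top0.png

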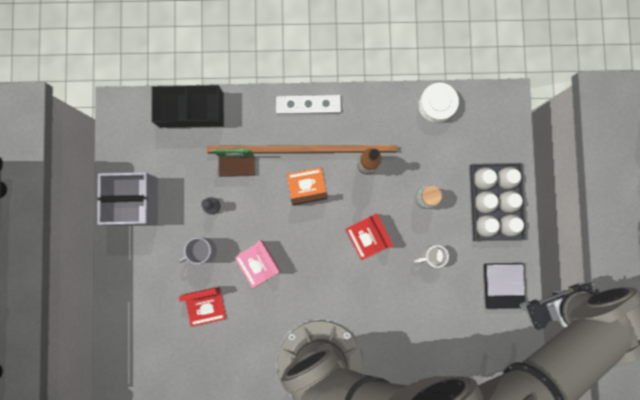

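The scene view shows five stand-shaped things:
- orange at (300,250), lying picture up with its dark foot at (310,228)
- green, upright at (350,322)
- red at (290,168)
- red at (497,225)
- pink at (413,220)

The orange one is the only orange stand with a dark wood foot and it lies on its back, so it fits. In the top view it is at (307,186). The rail runs from (207,149) to (396,149). I'll confirm with a crop and measure.

```bash
cat > h.py <<'E'
import numpy as np, cv2
from plant import env, release, grasp, vision, job, sensors
def cloud(n,cap=None):
    p,d=cap or vision.capture(n); c=vision.camera_params(n); R=cv2.Rodrigues(np.array(c["rvec"]))[0]; K=np.array(c["intrinsics"])
    v,u=np.mgrid[:400,:640]; X=np.stack([(u-K[0,2])/K[0,0]*d,(v-K[1,2])/K[1,1]*d,d],-1)-np.ravel(c["tvec"])
    return p,X@R, cv2.cvtColor(p,cv2.COLOR_RGB2HSV)
def comps(m,mn=15):
    n,l,s,c=cv2.connectedComponentsWithStats(m.astype(np.uint8))
    return [(l==i,c[i].round()) for i in range(1,n) if s[i,4]>=mn]
E
python3 - <<'E'
from h import *
for n in ("scene","top"):
    z=np.load(n+"0.npz"); p,X,H=cloud(n,(z["p"],z["d"])); h,s,v=[H[...,i].astype(int) for i in range(3)]
    A=(X[...,0]>.35)&(X[...,0]<1.0)&(abs(X[...,1])<.5)
    print(n)
    for nm,m in dict(orange=(h>8)&(h<16)&(s>200)&(v>180),green=(h>50)&(h<80)&(s>150),wood=(h>5)&(h<18)&(s>120)&(v<200)&(v>30),tall=X[...,2]>.03).items():
        for k,c in comps(m&A,30):
            P=X[k]; r=cv2.minAreaRect(P[:,:2].astype(np.float32))
            print(nm,c,k.sum(),"med",np.median(P,0).round(3),"z",np.percentile(P[:,2],[3,97]).round(3),"rect",np.round(r[0],3),np.round(r[1],3),round(r[2],1))
p=cv2.imread("pics/scene0.png")[180:380,200:480]; t=cv2.imread("pics/top0.png")[130:280,190:410]
cv2.imwrite("pics/crop.png",np.hstack([cv2.resize(p,(420,300),interpolation=2),cv2.resize(t,(380,300),interpolation=2)]))
E
```

```text
scene
green [344. 324.] 831 med [0.698 0.27  0.072] z [0.025 0.112] rect [0.697 0.267] [0.118 0.006] 89.4
wood [218. 194.] 612 med [ 0.667 -0.16   0.141] z [0.107 0.188] rect [ 0.665 -0.164] [0.04  0.063] 56.5
wood [284. 295.] 2609 med [0.719 0.117 0.029] z [0.009 0.033] rect [0.71  0.046] [0.637 0.033] 89.2
wood [303. 241.] 1813 med [0.561 0.032 0.009] z [0.003 0.073] rect [0.59  0.031] [0.109 0.122] 10.2
wood [227. 228.] 90 med [ 0.672 -0.148  0.016] z [0.006 0.025] rect [ 0.671 -0.155] [0.021 0.058] 53.1
wood [360. 320.] 572 med [0.646 0.279 0.02 ] z [0.016 0.024] rect [0.645 0.272] [0.126 0.053] 74.5
tall [250. 121.] 181 med [ 0.37  -0.371  0.05 ] z [0.032 0.066] rect [ 0.366 -0.386] [0.075 0.031] 89.9
tall [215. 181.] 2032 med [ 0.651 -0.17   0.101] z [0.036 0.211] rect [ 0.597 -0.268] [0.294 0.072] 59.3
tall [274. 158.] 427 med [ 0.44  -0.203  0.068] z [0.032 0.075] rect [ 0.432 -0.21 ] [0.126 0.02 ] 25.7
tall [103. 212.] 1639 med [ 0.863 -0.408  0.053] z [0.033 0.059] rect [ 0.86  -0.419] [0.125 0.124] 45.6
tall [396. 217.] 206 med [0.392 0.183 0.071] z [0.035 0.075] rect [0.3
[... 2130 characters left out ...]
[428. 197.] 461 med [ 0.537 -0.358  0.099] z [0.04  0.107] rect [ 0.458 -0.204] [0.07  0.426] 26.8
tall [309. 198.] 246 med [0.542 0.022 0.07 ] z [0.038 0.077] rect [0.474 0.011] [0.161 0.119] 9.9
tall [207. 204.] 115 med [0.529 0.347 0.085] z [0.03  0.095] rect [0.53  0.351] [0.031 0.032] 37.4
tall [381. 230.] 265 med [ 0.431 -0.209  0.07 ] z [0.037 0.078] rect [ 0.389 -0.122] [0.12  0.218] 26.3
tall [197. 249.] 326 med [0.384 0.4   0.076] z [0.032 0.1  ] rect [0.385 0.223] [0.442 0.071] 89.6
tall [263. 250.] 139 med [0.378 0.173 0.07 ] z [0.037 0.075] rect [0.377 0.174] [0.068 0.019] 30.2
tall [436. 249.] 81 med [ 0.368 -0.386  0.057] z [0.031 0.066] rect [ 0.366 -0.387] [0.069 0.03 ] 88.6
```

View pics/crop.png

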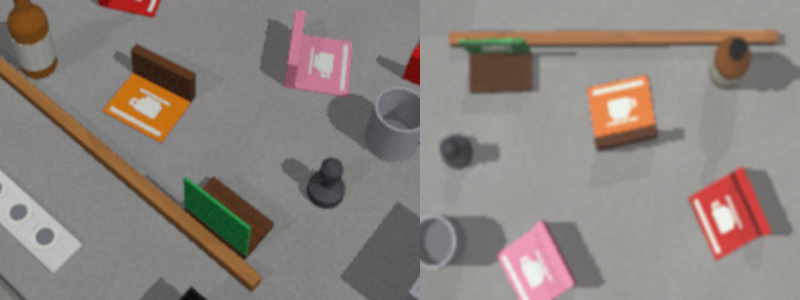

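The crop confirms it: the orange card lies picture up and its dark foot stands as a wall on the robot side. The top view shows free rail space between green and syrup. Next I'll refine the foot and rail poses, then do the tip.

```bash
cat >> h.py <<'E'
from scipy.spatial.transform import Rotation as Ro
def down(yaw): return (Ro.from_euler("z",yaw)*Ro.from_euler("x",np.pi)).as_rotvec()
def rail():
    z=np.load("scene0.npz"); p,X,H=cloud("scene",(z["p"],z["d"]))
    h,s,v=[H[...,i].astype(int) for i in range(3)]
    m=(h>5)&(h<18)&(s>120)&(X[...,2]>.022)&(X[...,2]<.034)&(X[...,0]>.69)&(X[...,0]<.74)&(X[...,1]>-.27)&(X[...,1]<.37)
    P=X[m]; b=np.round(P[:,1]/.02).astype(int)
    F=np.array([[np.percentile(P[b==i,0],q) for q in (4,50,96)]+[i*.02] for i in np.unique(b) if (b==i).sum()>15])
    return F
E
python3 - <<'E'
from h import *
F=rail()
for i in range(3): print("rail",i,np.polyfit(F[:,3],F[:,i],1).round(4))
for n in ("scene","top"):
    z=np.load(n+"0.npz"); p,X,H=cloud(n,(z["p"],z["d"]))
    m=(X[...,2]>.062)&(X[...,2]<.08)&(X[...,0]>.5)&(X[...,0]<.6)&(abs(X[...,1]-.025)<.1)
    P=X[m]; r=cv2.minAreaRect(P[:,:2].astype(np.float32)); print(n,np.round(r[0],4),np.round(r[1],4),r[2],np.median(P[:,2]))
    k=np.polyfit(P[:,1],P[:,0],1); print("slope deg",np.degrees(np.arctan(k)))
env.line_to([.215,-.64,.3],speed=.3)
c=np.array([.543,.023]); yaw=np.radians(9.5); u=np.array([np.cos(yaw),np.sin(yaw)])
env.movep([*(c+u*.035),.16],down(yaw)); print(sensors.get_time_s(),sensors.get_tcp_pos(),sensors.get_contact_force())
p,d=vision.capture("scene"); cv2.imwrite("pics/s1.png",cv2.resize(p[80:330,180:480,::-1],None,fx=2,fy=2))
E
```

```text
rail 0 [0.0113 0.7059]
rail 1 [0.0142 0.7154]
rail 2 [0.0164 0.7236]
scene [0.5433 0.0236] [0.0213 0.1204] 8.974813461303711 0.07119401866389702
slope deg [-9.1402033  28.72153687]
top [0.5437 0.0229] [0.0187 0.1194] 9.873846054077148 0.07091172565679656
slope deg [-9.36516783 28.69719468]
3.2917 [0.57768676 0.02794613 0.16003337] [-0.00934088  0.06729619  0.92133825]
```

View pics/s1.png

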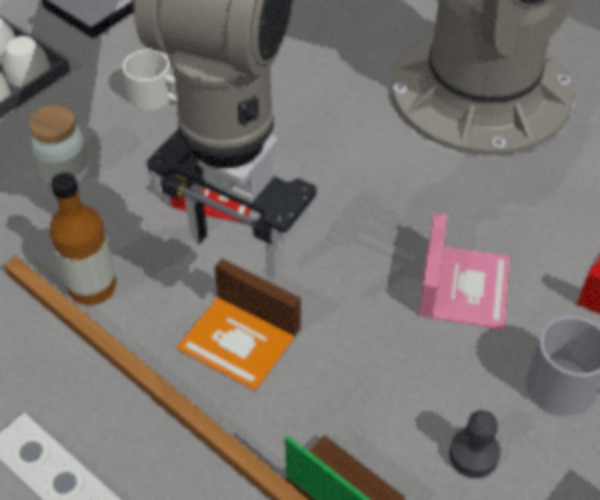

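The fingers straddle the foot's width as planned, around (195–275, 240) in the crop. Now I'll go down and tip it.

```bash
python3 - <<'E'
from h import *
yaw=np.radians(9.4); u=np.array([np.cos(yaw),np.sin(yaw)]); pv=np.array([.5435,.0233])-.009*u
g=lambda X,z:[*(pv+u*X),z]
print(env.line_to(g(.042,.058),down(yaw),speed=.1,force_limit=15))
for X in (.028,.015,.0,-.012):
    env.line_to(g(X,.058),speed=.05); print(X,sensors.get_contact_force())
env.line_to(g(-.045,.058),speed=.08)
env.line_to(g(-.045,.16),speed=.2); env.wait(.3)
env.movep(g(-.1,.16),down(yaw))
print(sensors.get_time_s())
for n in ("scene","top"):
    p,d=vision.capture(n); np.savez(n+"2.npz",p=p,d=d)
    cv2.imwrite(f"pics/{n}2.png",cv2.resize(p[80:330,180:480,::-1],None,fx=2,fy=2)) if n=="scene" else 0
    p,X,H=cloud(n,(p,d)); h,s,v=[H[...,i].astype(int) for i in range(3)]
    m=(h>5)&(h<18)&(s>150)&(X[...,0]>.4)&(X[...,0]<.66)&(abs(X[...,1]-.025)<.1)
    for nm,k in (("card",m&(X[...,2]>.07)),("foot",m&(X[...,2]<.04))):
        P=X[k]
        if len(P)<8: print(nm,len(P)); continue
        r=cv2.minAreaRect(P[:,:2].astype(np.float32)); print(n,nm,len(P),np.round(r[0],4),np.round(r[1],4),round(r[2],1),np.percentile(P[:,2],[2,98]).round(3))
E
```

```text
False
0.028 [1.14732047 0.38280519 0.67120747]
0.015 [0.36897383 1.30098049 0.65244223]
0.0 [-9.70848659 -2.2363101  -1.26467325]
-0.012 [-1.92549554 -0.5776504  -1.90619556]
8.0417
scene card 454 [0.5297 0.0165] [0.0864 0.0984] 43.8 [0.071 0.114]
scene foot 386 [0.5048 0.0165] [0.07   0.1219] 9.4 [0.009 0.039]
card 0
foot 0
```

View pics/scene2.png

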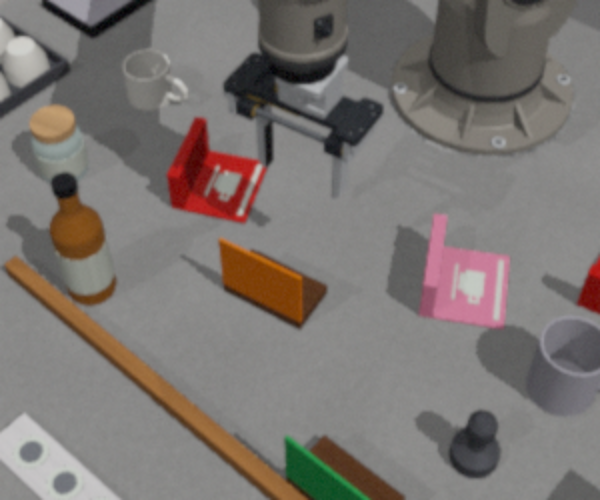

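The stand is upright at about (262,280) in the crop, foot centre about (0.503, 0.0165), yaw about 9.4°. Next I'll push at the toe, stopping short of the rail to check.

```bash
cat >> h.py <<'E'
def look(tag,crop=True):
    p,d=vision.capture("scene"); cv2.imwrite(f"pics/{tag}.png",cv2.resize(p[80:370,180:480,::-1],None,fx=2,fy=2))
    p,X,H=cloud("scene",(p,d)); h,s,v=[H[...,i].astype(int) for i in range(3)]
    m=(h>5)&(h<18)&(s>150)&(X[...,0]>.4)&(X[...,0]<.73)&(X[...,1]>-.07)&(X[...,1]<.12)&(X[...,2]>.045)&(X[...,2]<.105)
    P=X[m]; k=np.polyfit(P[:,1],P[:,0],1); print("back yaw",np.degrees(-k[0]).round(2) if 0 else np.degrees(-np.arctan(k[0])).round(2),"x at mid",np.median(P[:,0]).round(4),"y",np.percentile(P[:,1],[1,99]).round(4),"t",sensors.get_time_s())
E
python3 - <<'E'
from h import *
yaw=np.radians(9.4); u=np.array([np.cos(yaw),np.sin(yaw)]); o=np.array([.502,.0165]); yr=np.radians(-.8)
g=lambda X,z:[*(o+u*X),z]
env.movep(g(-.06,.05),down(yaw)); env.line_to(g(-.06,.009),speed=.08,force_limit=15)
env.line_to(g(-.043+.05,.009),speed=.06); print(sensors.get_contact_force(),sensors.get_tcp_pos())
t=np.array([.669-.043-.02,.031])
env.line_to([*t,.009],down(yr),speed=.06); print(sensors.get_contact_force(),sensors.get_tcp_pos(),sensors.get_opening())
look("s3")
E
```

```text
[-2.63502284 -0.51029264 -1.10963354] [0.50895121 0.01764217 0.00879229]
[-1.29260499  0.19147594 -1.0292033 ] [0.60599722 0.03095787 0.00913223] 0.0939991658810169
back yaw -0.56 x at mid 0.6847 y [-0.0263  0.0897] t 12.425
```

View pics/s3.png

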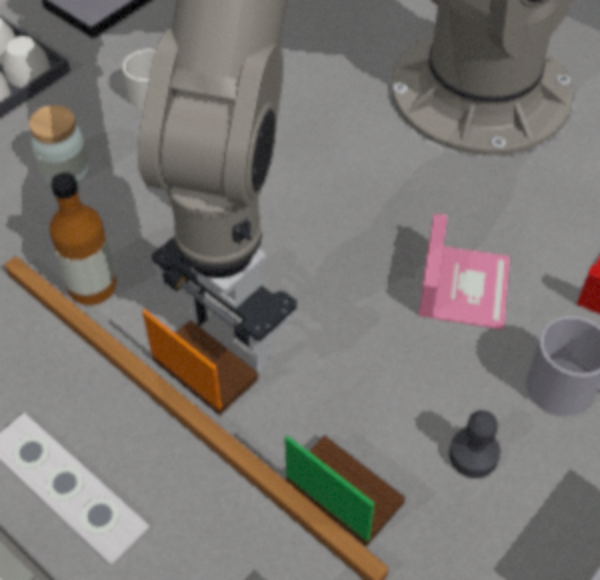

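The stand is upright at about (185,360), parallel to the rail and roughly 20 mm short, with clear space on both sides. Final press.

```bash
python3 - <<'E'
from h import *
p=sensors.get_tcp_pos(); yr=np.radians(-.8); u=np.array([np.cos(yr),np.sin(yr),0])
print(env.line_to(p+u*.035,down(yr),speed=.03,force_limit=15),sensors.get_tcp_pos(),sensors.get_contact_force(),sensors.get_moment())
env.wait(.3); print(sensors.get_tcp_pos(),sensors.get_contact_force())
q=sensors.get_tcp_pos()
env.line_to(q-u*.04,speed=.08); env.line_to(q-u*.04+[0,0,.2],speed=.2); env.movep([.45,-.15,.3],down(.1))
look("s4")
E
```

```text
True [0.6229221  0.03073395 0.008495  ] [ 0.29905381 -0.43895855 -0.3452426 ] [ 0.00662456  0.01812463 -0.03722232]
[0.62264799 0.03060161 0.00831273] [-0.77442884 -0.47335351  0.7251476 ]
back yaw -0.57 x at mid 0.7019 y [-0.0286  0.0892] t 16.2333
```

View pics/s4.png

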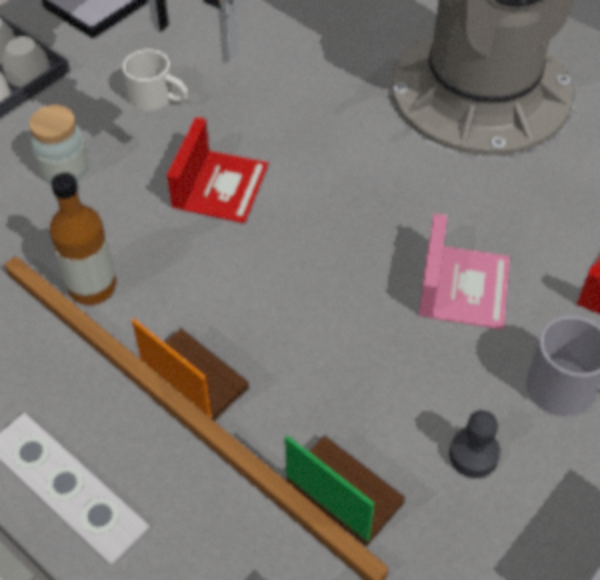

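The stand is upright at the rail, at about (175,370). The stop was an impact and the force then relaxed, so I'll press again slowly to check it is flush.

```bash
python3 - <<'E'
from h import *
yr=np.radians(-.8); u=np.array([np.cos(yr),np.sin(yr),0]); q=np.array([.6229,.0307,.009])
env.movep(q-u*.04+[0,0,.15],down(yr)); env.line_to(q-u*.04,speed=.12); env.line_to(q-u*.006,speed=.08)
env.wait(.2)
for i in range(12):
    s=env.line_to(q+u*(-.005+.001*i),speed=.01,force_limit=None); f=sensors.get_contact_force(); print(i-5,sensors.get_tcp_pos().round(4),f.round(1),sensors.get_moment().round(2))
    if -f[0]>18: break
q=sensors.get_tcp_pos()
env.line_to(q-u*.04,speed=.06); env.line_to(q-u*.04+[0,0,.2],speed=.2); env.movep([.45,-.15,.3],down(.1))
look("s5")
E
```

```text
-5 [0.6179 0.0308 0.0091] [ 1.   0.3 -0.3] [-0.    0.03  0.04]
-4 [0.619  0.0308 0.009 ] [-0.2  0.2  0.2] [-0.01  0.01  0.01]
-3 [0.62   0.0308 0.009 ] [ 0.4 -0.8  0. ] [ 0.01 -0.   -0.02]
-2 [0.621  0.0307 0.009 ] [ 0.5 -0.1  0.5] [ 0.06 -0.01 -0.02]
-1 [0.6219 0.0307 0.009 ] [ 0.2  0.1 -0.2] [ 0.04  0.07 -0.  ]
0 [0.6229 0.0307 0.009 ] [ 0.1 -0.6 -0.7] [ 0.03 -0.02  0.05]
1 [0.6231 0.0307 0.0089] [-5.   1.3  3.7] [-0.1   1.2  -0.26]
2 [0.6232 0.0307 0.0088] [-10.8   0.    7.9] [-0.18  2.45 -0.33]
3 [0.6232 0.0307 0.0087] [-16.    1.1  12.3] [-0.12  3.84 -0.35]
4 [0.6233 0.0307 0.0086] [-21.8   0.3  17.5] [-0.12  5.14 -0.39]
back yaw -0.68 x at mid 0.7019 y [-0.0277  0.0895] t 24.975
```

At 22 N the stand didn't move any further, so its back is seated on the rail. Handing in.

```bash
python3 -c "
from plant import job; print(job.job_done())"
```

```text
the job is handed in; nothing more can be done
None
```

The orange stand is upright with its back flush against the rail, between the green stand and the syrup bottle; nothing else was moved on purpose or looked displaced in the pictures, and the job was handed in at about 25 s.

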